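Prop the salvage bin's flap and fetch the capacitor

TASK

The clear flap of the salvage bin springs shut by itself. Prop it open with the finned heat sink: press the roller on the flap's tail down with it from above and stand it upright on the pair of rails beside the bin, so that the flap stays up on its own once you let go. Then take the flat-sided capacitor out of the bin and stand it upright in the shallow steel tray, leaving the flap propped.

Things in the scene. Friction and masses are not known exactly. Their poses are not given: they have to be found in the camera images.
- bin: Grey open bin fixed to the table, outside 220 (x) by 160 (y) by 70 mm high, walls and floor 4 mm; origin at the centre of its underside. A clear flap covers it, hinged along the bin's x just outside its -y wall (y = -88, z = 76 mm). Inside, besides the capacitor: a round motor (48 mm across, 30 high) and a small black relay.
- flap (a joint): Opening of the clear flap in rad: 0 shut and level, 1.48 (85 degrees) with the heat sink on the rails, stop at 1.55. A light spring and its weight shut it from any angle. Plate 216 by 165 mm: open, it stands up to 245 mm above the table along the bin's -y edge.
- roller_c (a point): Centre of the black roller (radius 7, 18 mm wide, turns freely) on the end of the flap's steel tail, which rises behind the hinge on the bin's -y side, 65 mm from the hinge; 113 mm above the table with the flap shut. Pressing it down (1 to 3 N) swings the flap up over the hinge, and the roller sinks between the two rails.
- prop_spot (a point): Where the heat sink's foot goes (axes as the bin's): on top of two fixed grey rails, 33 mm above the table, at x = 0, y = -148 mm in the bin's frame, midway between them. Rails 30 mm wide, 24 mm apart, running 114 mm along y. The foot bridges both; 10 mm and 10 degrees either way will do. Its weight then keeps the roller down beneath it.
- heat_sink_c (a point): Centre of the loose aluminium heat sink, a finned extrusion standing on end: 60 (its x) by 60 (its y) by 84 mm high (z up), about 0.5 kg; 42 mm above its foot. Grip it across its x, in its upper half. The transformer of dark steel and copper nearby, 54 mm high, is not it.
- capacitor_c (a point): Centre of the loose capacitor, a flat-sided aluminium can with two brass tabs on top, standing on the bin's floor: 32 (its x) by 50 (its y) by 56 mm high plus 6 mm tabs (z up), about 0.14 kg; 28 mm above its foot. In either half of the bin. Grip across the 32 mm (its x, roughly the bin's x): at least 30 mm clear on both sides.
- tray: Empty shallow square steel tray, fixed to the table, 130 by 130 by 15 mm high, walls and floor 3 mm; origin at the centre of its underside, on the table.

How it is judged:
By the outcome, as a careful person would: the job done as asked, in the order asked, and still so for the second after the job is handed in, with the robot touching nothing.
It also fails if it takes over 72 s, if anything falls off the work surface, if the arm or the gripper's body presses on something with over 40 N, if the wrist force passes 120 N, or if a joint passes its speed limit or range.

ROBOT

A 6-joint arm with a two-finger parallel gripper is mounted at the origin on the work surface. World frame = base frame: x ahead of the robot, y to its left, z up, the work surface at z = 0. Lengths are in m, angles in degrees, forces in N, time in s.
With the tool pointing down it reaches from about 0.4 to 0.825 m from the base axis. Payload 7 kg.
Tool frame: the origin (TCP) lies on the centre line of the jaws, within the pads' length; the fingertips stand 19 mm ahead of it and the grasp point (between the pads) is the TCP; z points along the fingers, y is the line along which they close (so a half turn about z gives the same grasp; the last joint's range is limited). The gripper opens to 88 mm and grips with 3 to 60 N. Pads are 19 mm wide; open, the fingers measure 130 mm over their backs; the gripper's body (78 mm by 193 mm) begins 47 mm behind the grasp point.
Start: joints at [-60.842, 20.546, 0.682, 0, -70.136, -16.507], TCP at [0.148, -0.659, 0.246] pointing down, gripper open.
Joint ranges: [-176.03, 176.03], [-82.01, 121.73], [-58.28, 71.71], [-173.87, 95.51], [-174.79, -0.11], [-173.66, 173.66]. Speed limits (degrees/s): [136.94, 136.94, 172.46, 180, 180, 180].

INTERFACE

Orientations are given as [roll, pitch, yaw] about the fixed x, y, z axes, in that order (R = Rz(yaw) Ry(pitch) Rx(roll)).
In Python, from plant import * gives the robot as it stands. The module is installed in compiled form; this text tells all that it offers.
- The arm moves only by the tool play_rows, never from a script. Its argument "deltas" is a list of rows, each a list of 6 numbers: the shift along the world's x, y, z scaled (see below), then the turn, a rotation vector about the world's x, y, z scaled (see below). A call has 1 to 10 rows; each row shifts and turns the commanded pose from where the row before left it; what a row does not reach is not made up. The controller multiplies each number of a shift by 800 mm and each number of a turn by 180 degrees. A row lasts 1/10 s, in which the tool goes at most 50 mm and 8.59 degrees, less where a joint would pass 70% of its speed; a pose out of reach is approached as far as the arm can. A call with a number of a shift or a turn outside -1 to 1 is refused whole. A call with a gripper value outside its range is refused whole. "gripper" is the gripper command: -1 is shut, 1 is fully open, values between are in proportion, set as the call begins (left out, the last holds). The fingers move at their own pace and stop on an object; the grip force is fixed at half the most. Time passes only in rows, so rows that do not move let the fingers close. It gives the time, the measured TCP pose, the force, the opening and the grip force at its end, in the units of the state.
- get_obs(): the state, without advancing time (a new reading comes with each control period).
- snapshot(name): name is "scene" or "top" or "wrist"; returns (picture, depth): 420x560x3 uint8, blue, green, red; 420x560 float32, m along the optical axis (not along the pixel's ray), 0 where there is no reading.
- camera_model(name): a dict with "fx", "fy", "cx", "cy" (pixels), "world_to_cam" (4x4, takes a point from world to camera coordinates). Camera axes: x right, y down, z forward; pixel columns grow to the right and rows downward; lengths in m; the calibration is good to about 2 mm. A picture is of the moment at which its call begins: read the wrist's pose just before it. camera_model takes no time and is no camera call; for the wrist camera it gives the pose at the moment of the call.
- close_job(): hands the job in; it is judged then, once.
The state is a dict: "clock": time; "joint_pos": joint angles; "qvel": joint speeds; "tau": joint torques, N m; "tool_pos": TCP position; "orientation": TCP orientation; "force": force on the tool from outside, world axes, zero at the start; "moment": the same for the moment, N m; "opening": finger opening in m; "gripper_force": force on a finger pad.
Only numpy, scipy, OpenCV 4.12 (cv2) and the standard library are available. Lean on these libraries where they do the work, as an engineer would, in place of code of your own. Each camera call takes 0.05 s, during which the arm holds its last target. There are 200 camera calls.

## Working session

There is one attempt and no reset: what is moved stays moved. The work goes in short steps, Python scripts to look and compute and a tool call to move; the robot and the scene stay as the last step left them, time stands still between calls to the robot, and variables do not carry over. Pictures are saved under pics/ and viewed, at most 10 in all, crops included, and the job is handed in when it is done.

Besides the shell and the picture viewer there is one more tool, called after "Call:" as a command line: name --pt "numbers of a row" for each row, then --argument value for the rest. play_rows: Moves the arm, as the interface text tells. Its arguments: {"type":"object","properties":{"deltas":{"type":"array","items":{"type":"array","items":{"type":"number","minimum":-1,"maximum":1}}},"gripper":{"type":"number"}},"required":["deltas"]}

```bash
mkdir -p pics; cat > h.py <<'E'
from plant import *
import numpy as np, cv2
def pts(name):
    m=camera_model(name); img,d=snapshot(name)
    v,u=np.mgrid[0:420,0:560]
    P=np.stack([(u-m['cx'])/m['fx']*d,(v-m['cy'])/m['fy']*d,d,np.ones_like(d)],-1)
    W=P@np.linalg.inv(m['world_to_cam']).T
    W[d==0]=np.nan
    return img,W[...,:3]
def ray(name,u,v,z):
    m=camera_model(name); T=np.linalg.inv(m['world_to_cam'])
    r=T[:3,:3]@np.array([(u-m['cx'])/m['fx'],(v-m['cy'])/m['fy'],1]); o=T[:3,3]
    return o+r*(z-o[2])/r[2]
E
python3 - <<'E'
from h import *
for n in('top','scene'):
    img,W=pts(n); np.save(n+'.npy',W); cv2.imwrite(f'pics/{n}0.png',img)
    print(camera_model(n))
print(get_obs())
E
```

```text
{'fx': 400.5864203525298, 'fy': 400.5864203525298, 'cx': 279.28086090220614, 'cy': 213.16518408319317, 'world_to_cam': array([[-0.10731309, -0.99422433, -0.0013738 ,  0.05458564],
       [-0.97405857,  0.10541316, -0.20024478,  0.53588102],
       [ 0.19923305, -0.02015073, -0.97974494,  0.78234356],
       [ 0.        ,  0.        ,  0.        ,  1.        ]])}
{'fx': 489.5273445244584, 'fy': 489.5273445244584, 'cx': 280.036035323132, 'cy': 211.16931612833727, 'world_to_cam': array([[-0.40951162,  0.91217641,  0.01531119,  0.20299247],
       [ 0.5974365 ,  0.28082069, -0.75113872, -0.24750438],
       [-0.68947072, -0.29845257, -0.65996682,  1.52495959],
       [ 0.        ,  0.        ,  0.        ,  1.        ]])}
{'clock': 0.1, 'joint_pos': array([-6.08420058e+01,  2.05882245e+01,  6.40325447e-01, -1.83184790e-02,
       -7.01362525e+01, -1.65075567e+01]), 'qvel': array([-0.06752716, -0.14801815, -0.00783832,  0.01269694, -0.02668117,
       -0.02570935]), 'tau': array([-1.41300388e-03, -5.84161699e+01,  2.93752366e+01,  7.01535612e+00,
        1.02487591e-02, -6.43616454e-05]), 'tool_pos': array([ 0.14772775, -0.65822408,  0.24471434]), 'orientation': array([ 1.79914423e+02, -7.40153499e-03, -1.67355794e+02]), 'force': array([0.039101  , 0.61749702, 0.62447107]), 'moment': array([-0.00885787, -0.07735035,  0.00391554]), 'gripper_force': 0.0, 'opening': 0.08763802192642883}
```

View pics/top0.png

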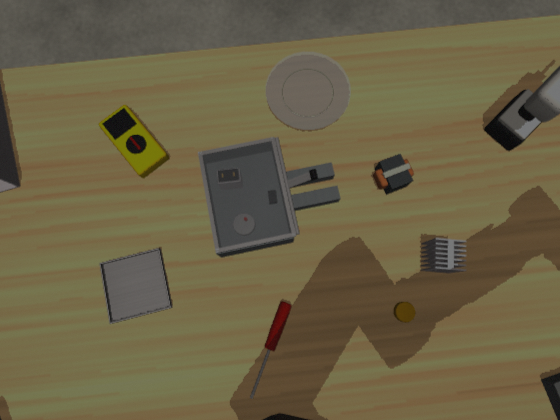

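View pics/scene0.png

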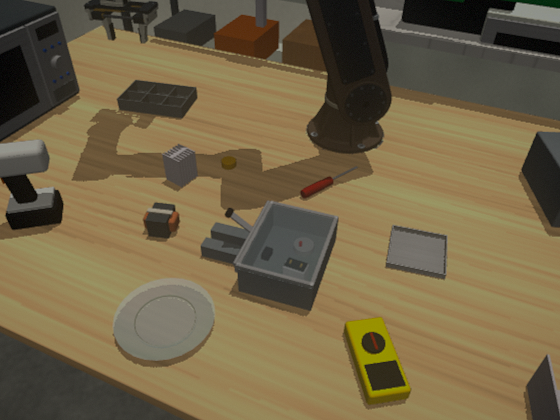

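The top view shows the bin at (250,197) with its rails to the right at (315,187) and the roller near (313,174). The capacitor (two tabs) is at (229,176), the heat sink at (445,255), the transformer at (395,173) and the tray at (136,285). The scene view agrees.

```bash
cat > m.py <<'E'
from h import *
W=np.load('top.npy')
img=cv2.imread('pics/top0.png')
def rect(name,box,zlo,zhi):
    x0,y0,x1,y1=box; S=W[y0:y1,x0:x1].reshape(-1,3)
    S=S[(S[:,2]>zlo)&(S[:,2]<zhi)]
    r=cv2.minAreaRect((S[:,:2]*1000).astype(np.float32))
    print(name,len(S),'rect',np.round(r[0],1),np.round(r[1],1),round(r[2],1),'mean',np.round(S.mean(0)*1000,1))
rect('bin rim',(190,130,302,260),.06,.08)
rect('heat sink top',(410,225,480,285),.076,.092)
rect('heat sink all',(410,225,480,285),.03,.092)
rect('cap top',(212,160,246,190),.052,.075)
rect('tray',(95,240,178,328),.009,.022)
rect('rails',(292,155,345,215),.025,.042)
rect('roller',(285,155,345,215),.09,.13)
rect('tail',(285,155,345,215),.05,.13)
for n,u,v in(('cap',229,176),('motor',244,224),('plate',308,92),('hs',445,255),('rail1',325,172),('rail2',325,197)): print(n,W[v,u])
crop=cv2.resize(img[125:290,190:480],None,fx=2.7,fy=2.7,interpolation=cv2.INTER_CUBIC)
cv2.imwrite('pics/crop1.png',crop)
E
python3 m.py
```

```text
bin rim 7950 rect [582.6  57.2] [219.1 172.3] 5.7 mean [578.2  60.9  77.5]
heat sink top 594 rect [ 414.5 -328.3] [61.6 60.5] 78.3 mean [ 414.7 -327.4   83.9]
heat sink all 1107 rect [ 414.5 -328.7] [62.2 60.8] 78.5 mean [ 414.6 -324.2   71.3]
cap top 27 rect [623.6  93.7] [68.2 55.6] 85.7 mean [623.3  99.9  74.5]
tray 485 rect [425.5 316.7] [130.  131.5] 8.4 mean [425.8 317.9  14.3]
rails 1067 rect [597.4 -83.3] [ 85.5 102.8] 5.2 mean [590.7 -88.9  33.6]
roller 214 rect [595.5 -60.2] [18.6 47.2] 3.8 mean [594.8 -62.6 107.3]
tail 524 rect [574.1 -50.4] [62.7 95.7] 83.7 mean [578.4 -40.7  91.4]
cap [0.6227261  0.09203395 0.0787687 ]
motor [0.51926962 0.07030916 0.07812172]
plate [ 0.82898595 -0.10237484  0.00971398]
hs [ 0.41435688 -0.32199601  0.07483495]
rail1 [ 0.62362578 -0.11308327  0.03293173]
rail2 [ 0.5677698  -0.10575197  0.0330035 ]
```

View pics/crop1.png

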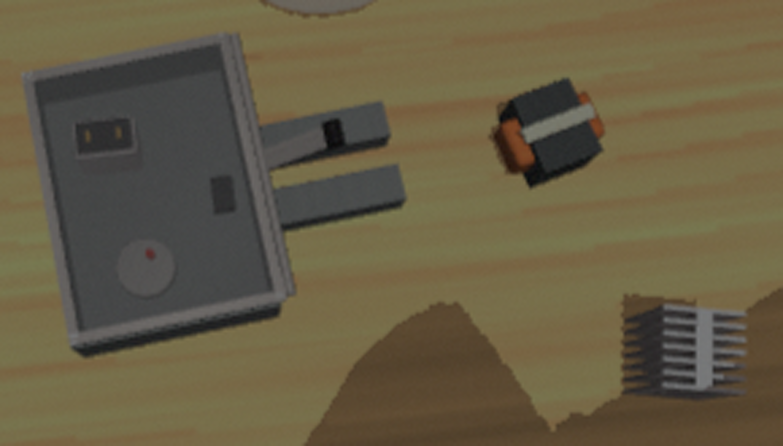

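Call:
play_rows --pt "0.0333 0.0413 0 0 0 0.0365" --pt "0.0333 0.0413 0 0 0 0.0365" --pt "0.0333 0.0413 0 0 0 0.0365" --pt "0.0333 0.0413 0 0 0 0.0365" --pt "0.0333 0.0413 0 0 0 0.0365" --pt "0.0333 0.0413 0 0 0 0.0365" --pt "0.0333 0.0413 0 0 0 0.0365" --pt "0.0333 0.0413 0 0 0 0.0365" --pt "0.0333 0.0413 0 0 0 0.0365" --pt "0.0333 0.0413 0 0 0 0.0365" --gripper 1

```text
clock: 1.1
tool_pos: [0.4148, -0.3266, 0.2455]
orientation: [180.0, 0.0, -101.4]
force: [0.8, -1.1, 0.2]
opening: 0.0876
gripper_force: 0.0
```

```bash
python3 - <<'E'
from h import *
m=camera_model('wrist'); img,W=pts('wrist'); np.save('wrist.npy',W); cv2.imwrite('pics/w1.png',img)
S=W.reshape(-1,3); S=S[(S[:,2]>.076)&(S[:,2]<.092)&(abs(S[:,0]-.4145)<.06)&(abs(S[:,1]+.328)<.06)]
print(len(S), cv2.minAreaRect((S[:,:2]*1000).astype(np.float32)), np.median(S,0))
o=get_obs(); print(o['tool_pos'],o['orientation'],o['clock'])
# capacitor lid by dark patch + brass tabs in top view
I=cv2.imread('pics/top0.png'); x0,y0=212,162
h=cv2.cvtColor(I,cv2.COLOR_BGR2HSV)[y0:190,x0:246]
g=cv2.cvtColor(I,cv2.COLOR_BGR2GRAY)[y0:190,x0:246]
print(g)
E
```

```text
2737 ((413.4588928222656, -328.97540283203125), (60.28997039794922, 60.10972595214844), 78.53404998779297) [ 0.41314467 -0.3302621   0.08396867]
[ 0.41804344 -0.32350411  0.24550359] [-1.79926145e+02  4.85950724e-02 -1.00856943e+02] 1.15
[[61 63 65 66 67 69 69 71 69 67 68 69 69 68 68 67 67 70 69 69 68 69 70 70
  69 69 69 69 69 68 69 69 69 68]
 [70 71 69 70 71 69 69 68 70 70 69 67 70 69 70 68 68 68 70 69 70 69 68 69
  69 69 67 71 69 72 70 70 70 68]
 [69 69 70 70 70 69 69 68 67 69 68 69 69 70 68 69 68 69 70 69 69 70 69 68
  69 69 69 69 70 69 71 70 69 70]
 [71 71 70 70 69 69 67 69 69 68 68 70 69 68 68 69 69 69 70 71 70 67 69 69
  69 68 68 69 69 68 68 70 70 70]
 [68 69 70 69 69 68 69 69 69 69 70 71 69 70 70 68 71 70 70 72 72 69 71 70
  70 68 70 69 70 70 70 70 67 69]
 [70 69 71 70 69 68 67 69 70 70 72 70 70 70 69 70 70 69 70 69 69 72 73 72
  69 74 69 70 68 69 69 70 71 69]
 [70 70 71 68 69 69 69 69 69 69 68 68 72 73 71 70 72 70 67 64 64 66 66 70
  65 72 70 72 69 69 70 69 70 69]
 [71 70 71 69 71 70 70 71 68 67 64 62 68 67 66 63 68 59 60 59 52 46 46 45
  46 52 70 78 69 70 69 68 69 69]
 [69 7
[... 1434 characters left out ...]
 66 65 66 67 64 65 66 65
  64 64 65 66 65 63 65 71 70 71]
 [68 69 70 70 69 67 68 66 67 67 66 67 68 68 65 66 67 67 65 66 65 66 65 65
  66 65 67 65 64 64 64 70 70 70]
 [69 70 70 70 69 69 70 66 66 67 68 66 66 66 66 66 67 66 65 65 65 67 66 65
  65 65 64 65 65 63 65 67 70 71]
 [68 71 69 69 69 69 70 68 66 67 67 66 66 67 65 65 67 66 65 65 65 65 65 64
  66 66 65 65 65 65 65 69 70 71]
 [70 70 70 70 70 70 70 70 67 66 67 66 67 66 65 66 66 65 65 66 66 65 66 63
  64 64 67 66 66 67 67 71 70 71]
 [68 68 70 68 70 69 69 69 68 66 67 66 65 66 66 66 64 67 64 65 65 68 66 66
  67 67 69 68 67 69 70 71 70 71]
 [69 71 69 69 71 70 70 71 69 68 67 68 67 67 67 67 67 67 68 68 67 70 71 69
  70 70 70 69 71 70 71 70 70 71]]
```

View pics/w1.png

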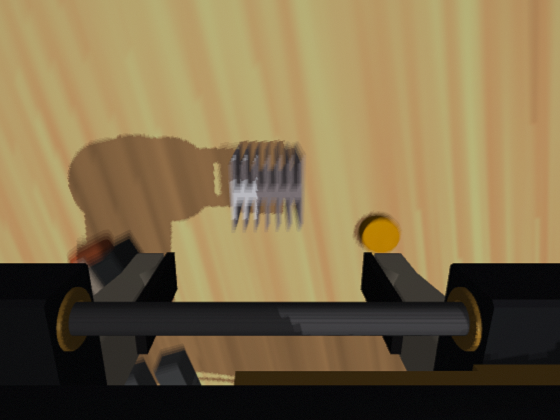

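The wrist picture, blurred by motion, shows the heat sink at (266,185). Its centre measures (0.4135, -0.329) and its top 84 mm, matching the top view. I'll descend.

Call:
play_rows --pt "0 0 -0.01 0 0 0" --pt "0 0 -0.03 0 0 0" --pt "0 0 -0.04 0 0 0" --pt "0 0 -0.045 0 0 0" --pt "0 0 -0.045 0 0 0" --pt "0 0 -0.035 0 0 0" --pt "0 0 -0.02 0 0 0" --pt "0 0 0 0 0 0" --pt "0 0 0 0 0 0"

```text
clock: 2.05
tool_pos: [0.4137, -0.3287, 0.0654]
orientation: [179.9, -0.0, -101.7]
force: [1.4, 0.4, -0.2]
opening: 0.088
gripper_force: 0.0
```

Call:
play_rows --pt "0 0 0 0 0 0" --pt "0 0 0 0 0 0" --pt "0 0 0 0 0 0" --pt "0 0 0 0 0 0" --pt "0 0 0 0 0 0" --pt "0 0 0 0 0 0" --gripper -1

```text
clock: 2.65
tool_pos: [0.4144, -0.3283, 0.0661]
orientation: [-180.0, -0.0, -101.6]
force: [-1.0, 2.4, 5.6]
opening: 0.0599
gripper_force: 30.0
```

```bash
python3 - <<'E'
from h import *
# roller, rails, bin in top view: rim by flat z=.070 vs flap; cap lid corners by ray
c=np.array([[219,171.3],[236,168.8],[238,179],[219.5,181]])
C=np.array([ray('top',u,v,.060)[:2] for u,v in c]);print(C.round(4), C.mean(0))
t=[ray('top',u,v,.066)[:2] for u,v in((222,174.8),(233.2,173.2))];print(t,np.mean(t,0))
d=t[0]-t[1];print('tab line angle',np.degrees(np.arctan2(d[1],d[0])))
E
```

```text
[[0.6413 0.1141]
 [0.6429 0.0778]
 [0.62   0.0755]
 [0.6199 0.1147]] [0.63101275 0.09554112]
[array([0.63095058, 0.10769539]), array([0.63190549, 0.08401333])] [0.63142803 0.09585436]
tab line angle 92.3090145702061
```

Call:
play_rows --pt "0 0 0.02 0 0 0" --pt "0 0 0.04 0 0 0" --pt "0 0 0.05 0 0 0" --pt "0 0 0.05 0 0 0" --pt "0 0 0.03 0 0 0" --pt "0 0 0 0 0 0"

```text
clock: 3.25
tool_pos: [0.4156, -0.3287, 0.2206]
orientation: [-179.7, -0.1, -101.6]
force: [0.9, -0.4, -5.9]
opening: 0.0597
gripper_force: 30.0
```

Call:
play_rows --pt "0.0142 0.0192 0 0 0 0.006" --pt "0.0285 0.0383 0 0 0 0.012" --pt "0.0285 0.0383 0 0 0 0.012" --pt "0.0285 0.0383 0 0 0 0.012" --pt "0.0285 0.0383 0 0 0 0.012" --pt "0.0285 0.0383 0 0 0 0.012" --pt "0.0285 0.0383 0 0 0 0.012" --pt "0.0285 0.0383 0 0 0 0.012" --pt "0.0142 0.0192 0 0 0 0.006" --pt "0 0 0 0 0 0"

```text
clock: 4.25
tool_pos: [0.5969, -0.0808, 0.2146]
orientation: [179.8, 0.0, -84.2]
force: [-0.4, -0.7, -5.3]
opening: 0.0598
gripper_force: 30.0
```

```bash
python3 - <<'E'
from h import *
img,W=pts('scene'); cv2.imwrite('pics/s2.png',cv2.resize(img[100:320,130:400],None,fx=2.6,fy=2.6))
o=get_obs(); print(o['tool_pos'],o['orientation'],o['opening'],o['force'])
E
```

```text
[ 0.59584694 -0.08191733  0.21480633] [ 1.79758690e+02  2.72089708e-02 -8.43002775e+01] 0.06020135026935255 [-1.28137337 -0.9441323  -6.01100342]
```

View pics/s2.png

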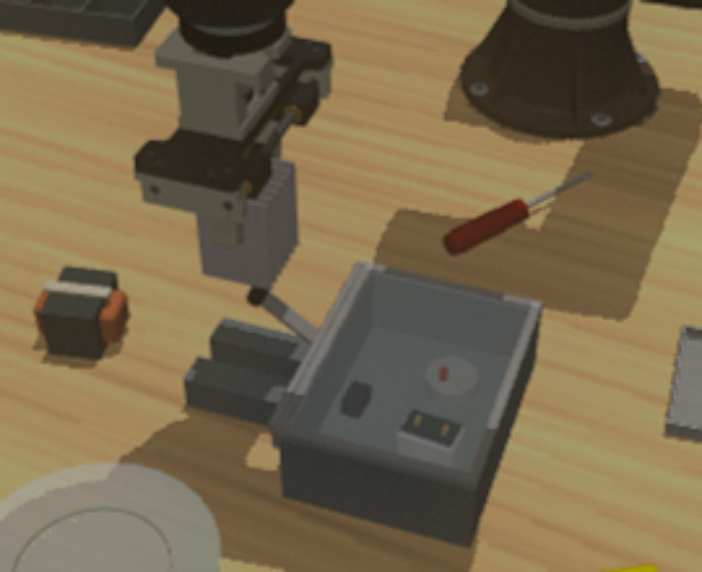

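The scene crop shows the heat sink upright in the jaws, its foot just above the roller at (258,295). The rails are below, around (240,365). I'll press down.

Call:
play_rows --pt "0 0 -0.01 0 0 0" --pt "0 0 -0.02 0 0 0" --pt "0 0 -0.02 0 0 0" --pt "0 0 -0.02 0 0 0" --pt "0 0 -0.02 0 0 0" --pt "0 0 -0.02 0 0 0" --pt "0 0 -0.015 0 0 0" --pt "0 0 -0.01 0 0 0" --pt "0 0 -0.005 0 0 0" --pt "0 0 0 0 0 0"

```text
clock: 5.3
tool_pos: [0.5961, -0.0833, 0.105]
orientation: [179.9, -0.0, -84.4]
force: [-0.2, -0.1, -5.1]
opening: 0.0597
gripper_force: 30.0
```

Call:
play_rows --pt "0 0 -0.004 0 0 0" --pt "0 0 -0.003 0 0 0" --pt "0 0 -0.002 0 0 0" --pt "0 0 0 0 0 0" --pt "0 0 0 0 0 0"

```text
clock: 5.8
tool_pos: [0.5976, -0.0835, 0.0994]
orientation: [-179.9, -0.1, -84.3]
force: [0.9, -5.4, 3.0]
opening: 0.0599
gripper_force: 30.0
```

```bash
python3 - <<'E'
from h import *
img,W=pts('scene'); cv2.imwrite('pics/s3.png',cv2.resize(img[100:320,130:400],None,fx=2.6,fy=2.6))
o=get_obs(); print(o['tool_pos'],o['orientation'],o['opening'],o['force'])
E
```

```text
[ 0.59759319 -0.08352893  0.09942381] [-1.79870233e+02 -5.40856449e-02 -8.43468824e+01] 0.05987017501008621 [-0.30629762 -5.22282805  2.22709705]
```

View pics/s3.png

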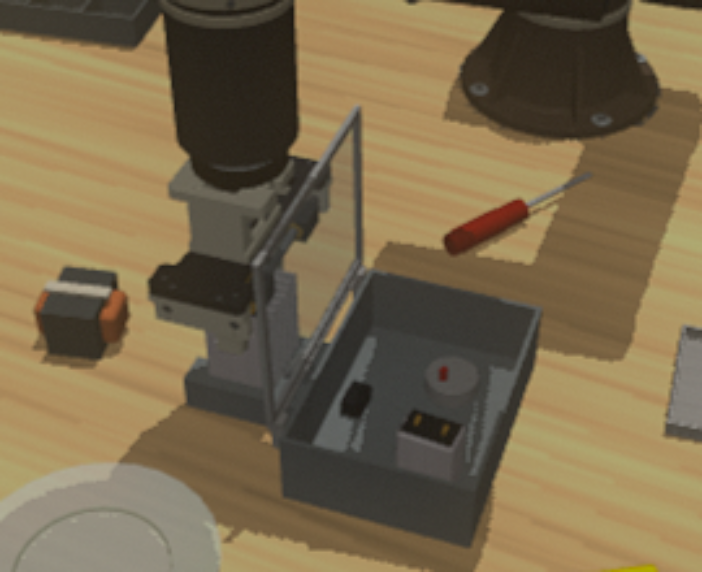

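The flap stands open, with its plate from (265,260) to (360,110), and the heat sink's foot is seated on the rails. The vertical force flipped sign, confirming contact. I'll release and go up.

Call:
play_rows --pt "0 0 0 0 0 0" --pt "0 0 0 0 0 0" --pt "0 0 0 0 0 0" --pt "0 0 0 0 0 0" --gripper 0.8

```text
clock: 6.25
tool_pos: [0.5965, -0.0827, 0.0983]
orientation: [180.0, 0.0, -84.4]
force: [-0.3, -0.3, -0.1]
opening: 0.0781
gripper_force: 0.0
```

Call:
play_rows --pt "0 0 0.01 0 0 0" --pt "0 0 0.02 0 0 0" --pt "0 0 0.03 0 0 0" --pt "0 0 0.05 0 0 0" --pt "0 0 0.06 0 0 0" --pt "0 0 0.06 0 0 0" --pt "0 0 0.05 0 0 0" --pt "0 0 0.03 0 0 0" --pt "0 0 0 0 0 0"

```text
clock: 7.15
tool_pos: [0.5978, -0.0832, 0.3517]
orientation: [-179.5, -0.0, -84.4]
force: [-0.1, 0.6, 0.1]
opening: 0.0793
gripper_force: 0.0
```

```bash
python3 - <<'E'
from h import *
o=get_obs(); print(o['tool_pos'],o['orientation'],o['joint_pos'],o['opening'],o['force'])
img,W=pts('scene'); cv2.imwrite('pics/s4.png',cv2.resize(img[100:320,130:400],None,fx=2.6,fy=2.6))
E
```

```text
[ 0.59780174 -0.08317666  0.35174279] [-1.79547641e+02 -3.40832109e-02 -8.43511631e+01] [ 1.06536873e+01  1.07776513e+01  9.33453979e-01  7.46162062e-02
 -7.97081498e+01 -5.01776012e+00] 0.07926259857666126 [-0.07743886  0.6194357   0.08027615]
```

View pics/s4.png

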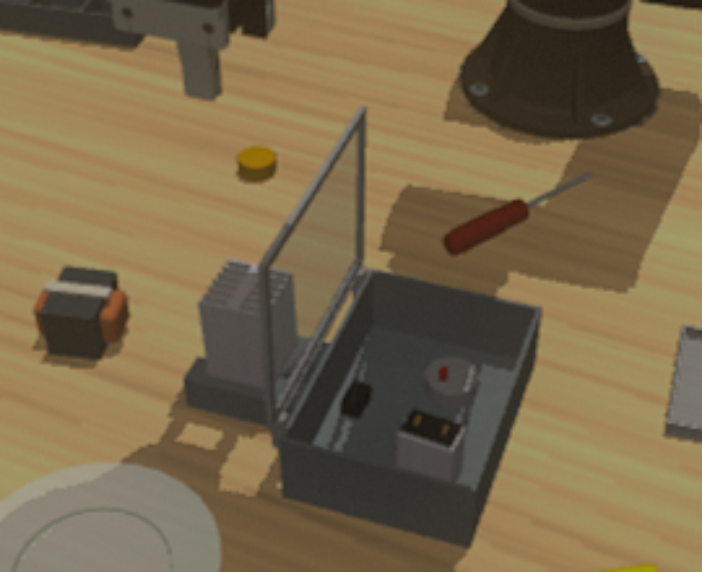

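The flap stays up on its own, and the heat sink stands upright on the rails, at (248,320). The capacitor is at (432,440). I'll cross over the flap at height to the capacitor.

Call:
play_rows --pt "0.0036 0.0187 0 0 0 0" --pt "0.0072 0.0374 0 0 0 0" --pt "0.0072 0.0374 0 0 0 0" --pt "0.0072 0.0374 0 0 0 0" --pt "0.0072 0.0374 0 0 0 0" --pt "0.0072 0.0374 0 0 0 0" --pt "0.0036 0.0187 0 0 0 0" --pt "0 0 0 0 0 0" --pt "0 0 0 0 0 0" --gripper 0.05

```text
clock: 8.1
tool_pos: [0.6307, 0.0967, 0.3455]
orientation: [179.9, -0.0, -84.3]
force: [0.3, -0.0, 1.2]
opening: 0.0458
gripper_force: 0.0
```

```bash
python3 - <<'E'
from h import *
o=get_obs(); print(o['tool_pos'],o['orientation'],o['opening'])
m=camera_model('wrist'); img,W=pts('wrist'); cv2.imwrite('pics/w5.png',img); np.save('w5.npy',W)
print(m['world_to_cam'].round(4).tolist(),m['fx'],m['cx'],m['cy'])
S=W.reshape(-1,3); S=S[(S[:,2]>.054)&(S[:,2]<.070)&(abs(S[:,0]-.631)<.05)&(abs(S[:,1]-.096)<.04)]
print(len(S), cv2.minAreaRect((S[:,:2]*1000).astype(np.float32)), np.median(S,0))
E
```

```text
[0.63072669 0.09669502 0.34546575] [ 1.79904975e+02 -3.29509315e-02 -8.43256338e+01] 0.045795318229065754
[[-0.9952, -0.0979, 0.0025, 0.6354], [-0.0927, 0.95, 0.2982, -0.1], [-0.0315, 0.2965, -0.9545, 0.4783], [0.0, 0.0, 0.0, 1.0]] 371.0313279497577 268.67255021393356 206.55901535703214
1152 ((648.2684936523438, 99.2577896118164), (78.37255096435547, 52.63754653930664), 12.251744270324707) [0.6292083  0.09423262 0.06071766]
```

View pics/w5.png

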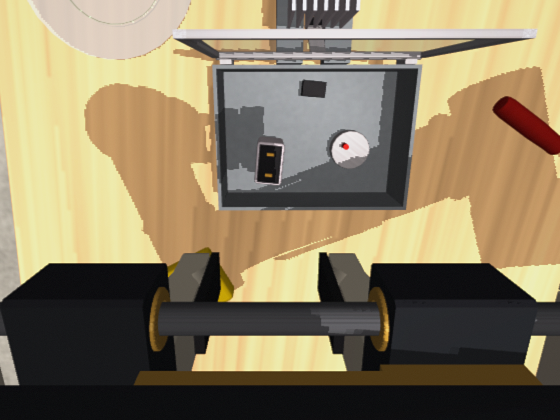

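The wrist view shows the capacitor's lid at (269,160), its tabs at (270,155) and (268,175), the motor at (349,148) and the relay at (313,89). I'll refine on the lid only.

```bash
python3 - <<'E'
from h import *
W=np.load('w5.npy'); M=((W[...,2]>.055)&(W[...,2]<.070)).astype(np.uint8)
n,L,st,c=cv2.connectedComponentsWithStats(M,connectivity=4)
k=L[165,269] or L[165,262]; S=W[L==k]
print(st[k],cv2.minAreaRect((S[:,:2]*1000).astype(np.float32)),S.mean(0))
t=[ray('wrist',270,155,.066)[:2],ray('wrist',268,175,.066)[:2]];d=t[1]-t[0]
print(t,np.mean(t,0),np.degrees(np.arctan2(d[1],d[0])))
E
```

```text
[ 254  141   31   44 1145] ((629.099609375, 95.75017547607422), (31.92306137084961, 50.032203674316406), 0.39724573493003845) [0.6292313  0.0945261  0.06060149]
[array([0.62904443, 0.08393001]), array([0.62906641, 0.10719346])] [0.62905542 0.09556173] 89.94586061596374
```

Call:
play_rows --pt "-0.003 0 -0.02 0 0 -0.015" --pt "0 0 -0.05 0 0 -0.014" --pt "0 0 -0.06 0 0 0" --pt "0 0 -0.06 0 0 0" --pt "0 0 -0.06 0 0 0" --pt "0 0 -0.05 0 0 0" --pt "0 0 -0.04 0 0 0" --pt "0 0 -0.025 0 0 0" --pt "0 0 -0.0135 0 0 0" --pt "0 0 0 0 0 0"

```text
clock: 9.15
tool_pos: [0.6279, 0.0954, 0.0424]
orientation: [179.9, -0.1, -89.7]
force: [-0.4, -0.0, -0.2]
opening: 0.046
gripper_force: 0.0
```

Call:
play_rows --pt "0 0 0 0 0 0" --pt "0 0 0 0 0 0" --pt "0 0 0 0 0 0" --pt "0 0 0 0 0 0" --pt "0 0 0 0 0 0" --gripper -1

```text
clock: 9.65
tool_pos: [0.6296, 0.0968, 0.0451]
orientation: [-179.9, 0.0, -89.6]
force: [-0.3, 0.4, 7.0]
opening: 0.0321
gripper_force: 30.0
```

Call:
play_rows --pt "0 0 0.015 0 0 0" --pt "0 0 0.03 0 0 0" --pt "0 0 0.04 0 0 0" --pt "0 0 0.04 0 0 0" --pt "0 0 0.025 0 0 0" --pt "0 0 0 0 0 0"

```text
clock: 10.25
tool_pos: [0.6302, 0.0972, 0.1679]
orientation: [-179.7, 0.1, -89.6]
force: [-0.5, -0.2, -2.0]
opening: 0.0316
gripper_force: 30.0
```

Call:
play_rows --pt "-0.0159 0.0173 0 0 0 0" --pt "-0.0318 0.0345 0 0 0 0" --pt "-0.0318 0.0345 0 0 0 0" --pt "-0.0318 0.0345 0 0 0 0" --pt "-0.0318 0.0345 0 0 0 0" --pt "-0.0318 0.0345 0 0 0 0" --pt "-0.0318 0.0345 0 0 0 0" --pt "-0.0318 0.0345 0 0 0 0" --pt "-0.0159 0.0173 0 0 0 0" --pt "0 0 0 0 0 0"

```text
clock: 11.25
tool_pos: [0.4232, 0.3187, 0.1632]
orientation: [179.9, -0.0, -89.4]
force: [0.5, 0.5, -1.2]
opening: 0.0318
gripper_force: 30.0
```

Call:
play_rows --pt "0 0 -0.015 0 0 0" --pt "0 0 -0.03 0 0 0" --pt "0 0 -0.04 0 0 0" --pt "0 0 -0.03 0 0 0" --pt "0 0 -0.02 0 0 0" --pt "0 0 -0.008 0 0 0" --pt "0 0 0 0 0 0" --pt "0 0 0 0 0 0"

```text
clock: 12.05
tool_pos: [0.4256, 0.3172, 0.0494]
orientation: [-180.0, 0.0, -89.6]
force: [-0.0, 0.9, -1.4]
opening: 0.0322
gripper_force: 30.0
```

Call:
play_rows --pt "0 0 -0.004 0 0 0" --pt "0 0 -0.003 0 0 0" --pt "0 0 -0.0015 0 0 0" --pt "0 0 0 0 0 0" --pt "0 0 0 0 0 0"

```text
clock: 12.55
tool_pos: [0.4255, 0.3178, 0.0441]
orientation: [-179.9, 0.1, -89.5]
force: [-3.6, -2.8, 12.4]
opening: 0.0319
gripper_force: 30.0
```

Contact with the tray floor. Release and lift clear.

Call:
play_rows --pt "0 0 0 0 0 0" --pt "0 0 0 0 0 0" --pt "0 0 0 0 0 0" --pt "0 0 0 0 0 0" --gripper 0.2

```text
clock: 12.95
tool_pos: [0.4252, 0.3175, 0.0423]
orientation: [-180.0, 0.0, -89.6]
force: [-0.3, 0.3, 0.2]
opening: 0.0518
gripper_force: 0.0
```

Call:
play_rows --pt "0 0 0.01 0 0 0" --pt "0 0 0.03 0 0 0" --pt "0 0 0.05 0 0 0" --pt "0 0 0.05 0 0 0" --pt "0 0 0.05 0 0 0" --pt "0 0 0.03 0 0 0" --pt "0 0 0 0 0 0" --pt "0 0 0 0 0 0"

```text
clock: 13.75
tool_pos: [0.4251, 0.3175, 0.2191]
orientation: [-180.0, 0.1, -89.6]
force: [-1.6, -0.5, -0.6]
opening: 0.0525
gripper_force: 0.0
```

```bash
python3 - <<'E'
from h import *
img,W=pts('scene'); cv2.imwrite('pics/s9.png',img)
print(get_obs()['tool_pos'],get_obs()['force'])
E
```

```text
[0.42478842 0.31707224 0.21812495] [ 0.48541985 -0.21390612 -0.18667782]
```

View pics/s9.png

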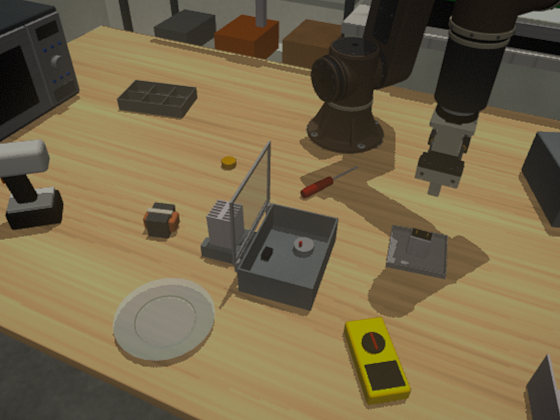

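The capacitor stands upright in the tray at (422,240), the flap is still propped at (252,205), and the gripper is clear.

```bash
python3 -c "
from plant import *
print(close_job())"
```

```text
the job is handed in; nothing more can be done
None
```

The job is handed in at about 14 s: the heat sink stands on the rails holding the flap open, and the capacitor stands upright in the tray, with the robot touching nothing; no verdict came back.

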